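# Clear the embossing jig, seat its press block over the pin and hold it pressed

## Robot

A 6-joint arm with a two-finger parallel gripper is mounted at the origin on a cart in front of the work surface, level with it; the furniture and walls round the work are solid. World frame = base frame: x ahead of the robot, y to its left, z up, the work surface at z = 0. Lengths are in m, angles in rad, forces in N, time in s.
With the tool pointing down it reaches from about 0.35 to 0.775 m from the base axis. Payload 7.3 kg.
Tool frame: the origin (TCP) lies at the centre of the arm's flange, where the gripper is bolted on; the fingertips stand 178 mm ahead of it and the grasp point (between the pads) lies 159 mm ahead of it; z points along the fingers, y is the line along which they close (so a half turn about z gives the same grasp; the last joint's range is limited). The gripper opens to 92 mm and grips with 3 to 60 N. Pads are 19 mm wide; open, the fingers measure 130 mm over their backs; the gripper's body (75 mm by 190 mm) begins 47 mm behind the grasp point.
Start: joints at [1.135, 0.342, 1.524, -0, 1.275, -0.146], TCP at [0.15, 0.503, 0.405] pointing down, gripper open.
Joint ranges: [-2.53, 2.53], [-0.77, 2.02], [0.04, 2.7], [-1, 4.14], [0.28, 2.66], [-3.11, 3.11]. Speed limits (rad/s): [2.57, 2.57, 3.14, 3.14, 3.14, 3.14].

## Interface

Orientations are given as [roll, pitch, yaw] about the fixed x, y, z axes, in that order (R = Rz(yaw) Ry(pitch) Rx(roll)).
In Python, from cell import robot gives the robot as it stands.
- The arm moves only by the shell command python3 -m pendant 'ROWS' [OPENING] [FORCE]. ROWS is a JSON list of rows, 1 to 8 of them, each of 6 numbers: dx, dy, dz in m, then a rotation vector rx, ry, rz in rad; each row shifts and turns the commanded pose from where the row before left it, along the tool's axes as they then stand; what a row does not reach is not made up. A row lasts 1/12 s, in which the tool goes at most 0.0417 m and 0.125 rad, less where a joint would pass 70% of its speed; a pose out of reach is approached as far as the arm can. OPENING is the finger opening in m, set as the command begins (- or left out keeps the last). The fingers move at their own pace and stop on an object; FORCE is the grip in N (left out, the last holds). Time passes only in rows, so rows that do not move let the fingers close. It prints the time, the measured TCP pose, the force, the opening and the grip force at its end.
- robot.observe(): the state, without advancing time (a new reading comes with each control period).
- robot.read_camera(name): name is "side" or "top" or "wrist"; returns a dict with "image" (400x640x3 uint8, red, green, blue), "fx", "fy", "cx", "cy" (pixels), "pose" (4x4, takes a point from camera to world coordinates). Camera axes: x right, y down, z forward; pixel columns grow to the right and rows downward; lengths in m; the calibration is good to about 2 mm. The wrist camera is an equidistant fisheye: a pixel r from the principal point sees the ray r / f radians off the axis. A picture is of the moment at which its call begins. There is no depth.
- robot.hand_in(): hands the job in; it is judged then, once.
The state is a dict: "time": time; "qpos": joint angles; "qvel": joint speeds; "joint_efforts": joint torques, N m; "tool_pos": TCP position; "tool_rot": TCP orientation; "contact_force": force on the tool from outside, world axes, zero at the start; "torque": the same for the moment, N m; "opening": finger opening in m; "grip_force": force on a finger pad.
Only numpy, scipy, OpenCV 4.12 (cv2) and the standard library are available. Lean on these libraries where they do the work, as an engineer would, in place of code of your own. Each camera call takes 0.05 s, during which the arm holds its last target. There are 200 camera calls.

## Task

The rubber stamp was left standing on the small embossing jig: stand it upright on the lid of the closed ink pad near the front edge of the desk (not the one in the far right corner) and let go of it. Then take the press block by its handle, squared up with the jig, set it down on the tip of the jig's pin about a centimetre off-centre and slide it until its hidden hole drops over the pin; then press it down so that the sprung bed goes fully down. Finish while still gripping the block by its handle and holding it pressed down, and do not disturb the other things on the desk.

Things in the scene. Friction and masses are not known exactly. Their poses are not given: they have to be found in the camera images.
- jig: Embossing jig, fixed: grey base plate 150 (x) x 120 (y) x 10 mm; above it an aluminium spring bed 110 x 86 x 8 mm with a white card, its top 22 mm above the worktop at rest; in its middle one upright steel pin, 12 mm diameter, chamfered to a 7 mm flat tip 32 mm above the worktop (10 mm above the bed at rest). Origin: centre of the base's underside, on the pin's axis; z up.
- pin_tip (a point): Centre of the tip of the jig's pin, 32 mm above the worktop; axes as the jig's.
- bed (a joint): Travel of the jig's spring bed in m: 0 up at rest, 0.004 fully down on its stop. The spring starts to give at about 4 N and takes about 10 N at the stop; the block's weight alone does not push it down.
- press_block: Loose block, 0.22 to 0.35 kg: dark steel plate 90 (x) x 70 (y) x 24 mm with a wooden bar handle on it, 64 (x) x 22 (y) mm, 24 to 60 mm above the underside; grip it across the 22 mm. A blind round hole, 17 mm diameter, 17 mm deep, 2 mm chamfer, opens in the middle of the underside, unseen from above. Origin: centre of the underside, z up. Its long side goes along the jig's; half a turn also fits.
- rubber_stamp: Loose rubber stamp, 0.04 kg, standing upright on the jig's bed beside the pin: wooden foot 22 (x) x 38 (y) x 13 mm, round turned handle 24 mm wide at the waist (14 to 35 mm up) and 32 mm wide above (35 to 72 mm up). Origin: centre of its underside, z up.
- ink_pad: Closed flat tin ink pad near the front edge of the worktop, right of the jig (a second one, far right by the pen pot, is only scenery), 59 (x) x 90 (y) mm, its flat lid 12 mm above the worktop; it does not move. Origin: centre of its underside, z up.
- eraser: Bystander: eraser 22 x 46 x 13 mm. Origin: centre of its underside.
- glue_stick: Bystander: standing glue stick, 26 mm diameter, 90 mm high. Origin: centre of its underside.
- sticky_notes: Bystander: pad of sticky notes 76 x 76 x 13 mm. Origin: centre of its underside.
There are look-alikes about, which are no part of the job. Of the things that look like the jig, the larger one is meant.

How it is judged:
By the outcome, as a careful person would: the job done as asked, in the order asked, and still so for the second after the job is handed in, while the arm keeps its last pose, push and grip.
It also fails if it takes over 54 s, if anything falls off the work surface, if the arm or the gripper's body presses on something with over 40 N, if the wrist force passes 120 N, or if a joint passes its speed limit or range.

## Working session

There is one attempt and no reset: what is moved stays moved. The work goes in short steps, Python scripts to look and compute and a shell command to move; the robot and the scene stay as the last step left them, time stands still between calls to the robot, and variables do not carry over. Pictures are saved under pics/ and viewed, at most 10 in all, crops included, and the job is handed in when it is done.

```bash
ls; mkdir -p pics; python3 - <<'E'
from cell import robot
import cv2,numpy as np
s=robot.observe();print(s)
for n in("top","side","wrist"):
    c=robot.read_camera(n);cv2.imwrite(f"pics/{n}0.png",c["image"][:,:,::-1]);print(n,c["fx"],c["fy"],c["cx"],c["cy"],np.round(c["pose"],3).tolist())
E
```

```text
pics
{'time': 0.0, 'qpos': array([ 1.13498985e+00,  3.42690420e-01,  1.52504737e+00, -2.35976523e-05,
        1.27541040e+00, -1.45986332e-01]), 'qvel': array([ 0.00083329, -0.00219367,  0.0001083 , -0.00108709, -0.00037413,
       -0.00076909]), 'joint_efforts': array([-5.28955716e-04, -4.31245065e+01, -2.44221389e+01,  7.17392145e-02,
        5.58249000e-02, -9.34702939e-05]), 'tool_pos': array([0.14994439, 0.50297315, 0.40405093]), 'tool_rot': array([-3.14005038e+00, -2.03956157e-04,  2.85177924e+00]), 'contact_force': array([-0.40236523, -0.01523108, -0.24978687]), 'torque': array([-0.06792909, -0.00400048,  0.00510277]), 'grip_force': 0.0, 'opening': 0.09162920383880618}
top 423.5971008952969 423.5971008952969 315.78370931828715 196.1297684714419 [[0.018, -0.989, 0.149, 0.451], [-1.0, -0.02, -0.017, -0.063], [0.02, -0.149, -0.989, 1.126], [0.0, 0.0, 0.0, 1.0]]
side 375.0663159403486 375.0663159403486 320.31155836361876 198.27076733514002 [[-0.961, -0.194, 0.197, 0.437], [-0.276, 0.71, -0.648, 0.545], [-0.014, -0.678, -0.735, 0.785], [0.0, 0.0, 0.0, 1.0]]
wrist 309.70691628693146 309.70691628693146 316.9469682343603 196.24088945207606 [[0.285, 0.92, 0.271, 0.078], [0.959, -0.273, -0.081, 0.524], [-0.001, 0.283, -0.959, 0.384], [0.0, 0.0, 0.0, 1.0]]
```

View pics/top0.png

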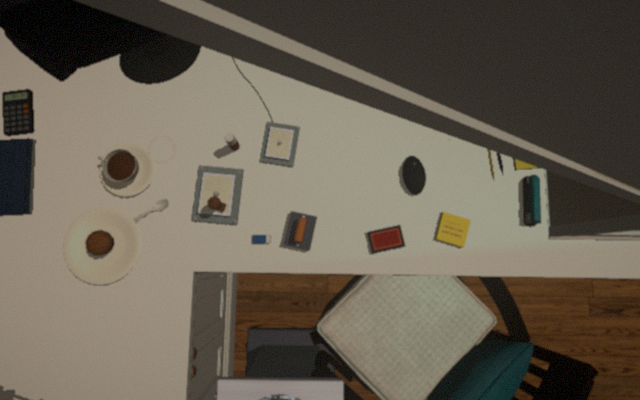

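View pics/side0.png

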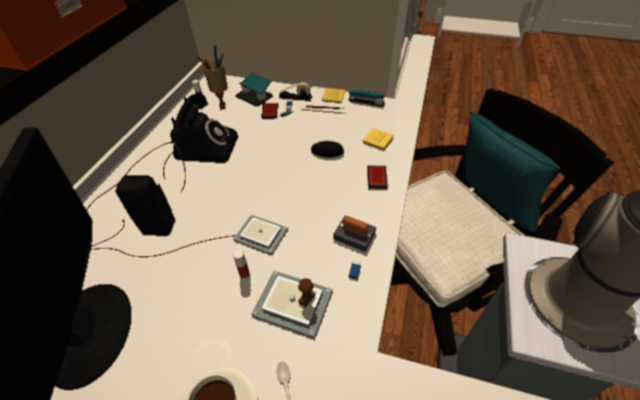

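Top view: the big jig with the stamp is at (217,195), and a smaller jig look-alike is at (280,144). The press block with its orange handle is at (298,231) and the red ink pad at (386,238). The eraser is at (261,239), the glue stick at (232,143) and the notes at (452,230). In the side view the jig is at (293,302), the block at (355,233), the near pad at (376,177) and the far pad at (270,110). Next is a confirming enlargement of both views.

```bash
python3 - <<'E'
import cv2,numpy as np
a=cv2.imread("pics/top0.png")[115:260,185:415];b=cv2.imread("pics/side0.png")[155:345,225:400]
A=cv2.resize(a,None,fx=2,fy=2,interpolation=2);A=cv2.resize(a,(460,290),interpolation=2)
A=cv2.convertScaleAbs(A,alpha=1.6)
B=cv2.resize(b,(340,369),interpolation=2)
o=np.zeros((370,800,3),np.uint8);o[:290,:460]=A;o[:369,460:]=B
cv2.imwrite("pics/crop1.png",o)
E
```

```text
(no output)
```

View pics/crop1.png

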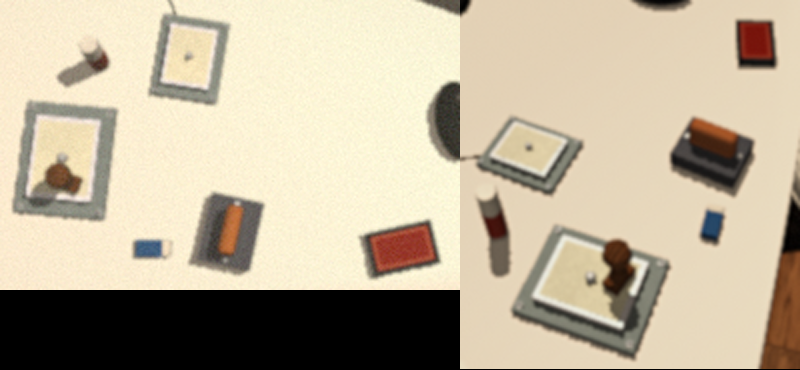

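The crop confirms it: the large jig with the stamp, the block with its bar handle, and the near red pad close to the front edge. Now I'll measure them.

```bash
cat > h.py <<'E'
import cv2,numpy as np
from cell import robot
def rays(c,px):
    px=np.atleast_2d(np.asarray(px,float)); K=np.array([[c["fx"],0,c["cx"]],[0,c["fy"],c["cy"]],[0,0,1]])
    x=(px-[c["cx"],c["cy"]])/[c["fx"],c["fy"]]
    if c.get("fish"):
        r=np.linalg.norm(x,axis=1,keepdims=True)+1e-9
        d=np.hstack([x/r*np.sin(r),np.cos(r)])
    else: d=np.hstack([x,np.ones((len(x),1))])
    d=d/np.linalg.norm(d,axis=1,keepdims=True); P=np.asarray(c["pose"])
    return P[:3,3],d@P[:3,:3].T
def plane(c,px,z):
    o,d=rays(c,px); return o+d*((z-o[2])/d[:,2])[:,None]
def tri(*obs):
    A=np.zeros((3,3));b=np.zeros(3);L=[]
    for c,p in obs:
        o,d=rays(c,p);M=np.eye(3)-np.outer(d[0],d[0]);A+=M;b+=M@o;L.append((o,M))
    x=np.linalg.solve(A,b);return x,[float(np.linalg.norm(M@(x-o))) for o,M in L]
def cam(n,save=None):
    c=robot.read_camera(n);c["fish"]=n=="wrist"
    if save:cv2.imwrite(f"pics/{save}.png",c["image"][:,:,::-1])
    return c
def blobs(c,lo,hi,roi,amin=30):
    h=cv2.cvtColor(c["image"],cv2.COLOR_RGB2HSV);m=cv2.inRange(h,np.array(lo),np.array(hi));k=np.zeros_like(m)
    x0,y0,x1,y1=roi;k[y0:y1,x0:x1]=m[y0:y1,x0:x1]
    return sorted([q for q in cv2.findContours(k,0,1)[0] if cv2.contourArea(q)>=amin],key=cv2.contourArea,reverse=True)
def rect(c,q,z):
    p=plane(c,q.reshape(-1,2),z)[:,:2];(x,y),(w,h),a=cv2.minAreaRect((p*1000).astype(np.float32))
    if w<h:w,h,a=h,w,a+90
    return np.round([x,y,w,h,(a+90)%180-90],1)   # mm, angle of long side deg
E
python3 - <<'E'
from h import *
t=cam("top");s=cam("side")
def show(n,lo,hi,rt,rs,z,a=15):
    for nm,c,r in(("top",t,rt),("side",s,rs)):
        for q in blobs(c,lo,hi,r,a)[:2]:
            M=cv2.moments(q);print(n,nm,[round(M["m10"]/M["m00"],1),round(M["m01"]/M["m00"],1)],cv2.contourArea(q),rect(c,q,z))
show("pad",(0,120,40),(12,255,255),(360,220,415,260),(362,160,392,192),.012)
show("handle",(0,120,60),(20,255,255),(280,205,325,255),(330,205,385,255),.06)
show("plate",(0,0,0),(180,255,75),(275,205,325,255),(330,205,385,255),.012)
for n,c,pts in(("top",t,[(298,231),(290,240),(217,170),(198,200),(235,200),(215,180),(225,205),(250,230)]),("side",s,[(340,237),(262,305),(275,290),(240,280),(293,299)])):
    h=cv2.cvtColor(c["image"],cv2.COLOR_RGB2HSV);print(n,[(p,h[p[1],p[0]].tolist()) for p in pts])
show("cardwhite",(0,0,125),(180,60,255),(195,168,240,222),(258,274,330,330),.022)
E
```

```text
pad top [385.9, 238.6] 515.0 [ 509.5 -268.3   79.9   49.1  -76.4]
pad side [376.5, 175.8] 293.5 [ 508.3 -269.3   81.3   49.7  -75.7]
handle top [299.7, 229.8] 173.5 [525.5 -42.5  61.9  21.5 -11.1]
handle side [355.0, 225.4] 275.0 [525.2 -30.1  65.8  38.7 -11.9]
plate top [298.7, 231.8] 581.5 [525.7 -39.9  89.3  68.3 -11.5]
plate side [354.7, 236.3] 700.0 [525.4 -40.5  92.4  80.8 -10.5]
top [((298, 231), [13, 175, 111]), ((290, 240), [18, 35, 36]), ((217, 170), [30, 23, 88]), ((198, 200), [24, 27, 95]), ((235, 200), [30, 23, 87]), ((215, 180), [21, 61, 151]), ((225, 205), [15, 99, 85]), ((250, 230), [18, 45, 158])]
side [((340, 237), [8, 26, 40]), ((262, 305), [28, 23, 170]), ((275, 290), [21, 67, 217]), ((240, 280), [17, 61, 147]), ((293, 299), [18, 45, 96])]
cardwhite top [217.3, 190.7] 266.5 [618.8 180.  109.2  84.7  -4.3]
cardwhite side [290.1, 292.6] 1430.0 [617.4 183.4 165.9 132.1  15.5]
cardwhite side [325.6, 320.1] 136.5 [538.9 198.2  61.4  21.  -74.9]
```

```bash
python3 - <<'E'
from h import *
t=cam("top");s=cam("side")
print("pin",tri((t,(216,194)),(s,(291.9,298))))
print("stamp top",tri((t,(214,203)),(s,(305.8,284.7))))
# base outline in top by dark/gray
for q in blobs(t,(0,0,60),(180,60,115),(188,160,247,228),100)[:1]: print("base",rect(t,q,.010))
# stamp brown
for n,c,r in(("top",t,(195,185,240,222)),("side",s,(290,270,322,312))):
    for q in blobs(c,(0,95,20),(20,255,120),r,15)[:2]:
        print(n,cv2.boundingRect(q),cv2.contourArea(q))
print(plane(t,(299.7,229.8),.06), "handle tri",tri((t,(299.7,229.8)),(s,(355,222))))
E
```

```text
pin (array([0.61740579, 0.17993997, 0.0246997 ]), [0.0005999554352055018, 0.0005999554352055744])
stamp top (array([0.58573769, 0.17089351, 0.08243615]), [0.0002653967986003103, 0.00026539679860041756])
base [617.  180.5 150.5 122.2  -4.1]
top (208, 197, 18, 14) 137.5
side (299, 279, 16, 28) 273.0
[[ 0.52479741 -0.04216381  0.06      ]] handle tri (array([ 0.52550015, -0.04208004,  0.05749127]), [0.0005279643808474484, 0.0005279643808474175])
```

```bash
R='[-0.0366,-0.0138,0.0025,0,0,0]'; true
python3 -m pendant '[[-0.0366,-0.0138,0.0025,0,0,0],[-0.0366,-0.0138,0.0025,0,0,0],[-0.0366,-0.0138,0.0025,0,0,0],[-0.0366,-0.0138,0.0025,0,0,0],[-0.0366,-0.0138,0.0025,0,0,0],[-0.0366,-0.0138,0.0025,0,0,0],[-0.0366,-0.0138,0.0025,0,0,0]]' 0.09
python3 -m pendant '[[-0.0366,-0.0138,0.0025,0,0,0],[-0.0366,-0.0138,0.0025,0,0,0],[-0.0366,-0.0138,0.0025,0,0,0],[-0.0366,-0.0138,0.0025,0,0,0],[-0.0366,-0.0138,0.0025,0,0,0],[-0.0366,-0.0138,0.0025,0,0,0],[-0.0366,-0.0138,0.0025,0,0,0],[0,0,0,0,0,0]]'
python3 - <<'E'
from h import *
c=cam("wrist","w1")
E
```

```text
time: 0.93
tool_pos: [0.3691, 0.3359, 0.3873]
tool_rot: [3.141, 0.0, 2.852]
contact_force: [1.0, 0.5, -0.3]
opening: 0.0901
grip_force: 0.0
time: 1.6
tool_pos: [0.5901, 0.1669, 0.3684]
tool_rot: [-3.14, 0.002, 2.847]
contact_force: [-0.8, -1.4, 0.7]
opening: 0.0901
grip_force: 0.0
```

View pics/w1.png

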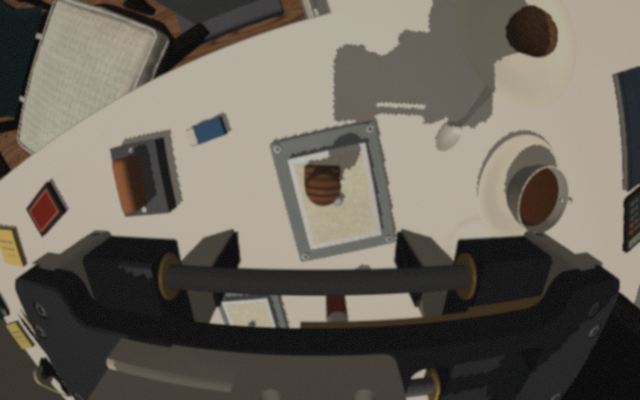

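The wrist view shows the stamp at about (322,186) on the jig with the pin at (340,202), the block at (148,175) and the pad at (45,208). I'll refine by triangulating with the wrist camera as well.

```bash
python3 - <<'E'
from h import *
c=cam("wrist");o=c["image"][115:265,260:410]
cv2.imwrite("pics/crop2.png",cv2.convertScaleAbs(cv2.resize(o,(600,600),interpolation=2)[:,:,::-1],alpha=1.5))
t=cam("top");s=cam("side")
import pickle;pickle.dump((c,t,s),open("w.pkl","wb"))
S=np.hstack([cv2.resize(x["image"][b:b+50,a:a+50],(400,400),interpolation=2) for x,a,b in((t,190,175),(s,275,265))])
cv2.imwrite("pics/crop3.png",cv2.convertScaleAbs(S[:,:,::-1],alpha=1.5))
E
```

```text
(no output)
```

View pics/crop2.png

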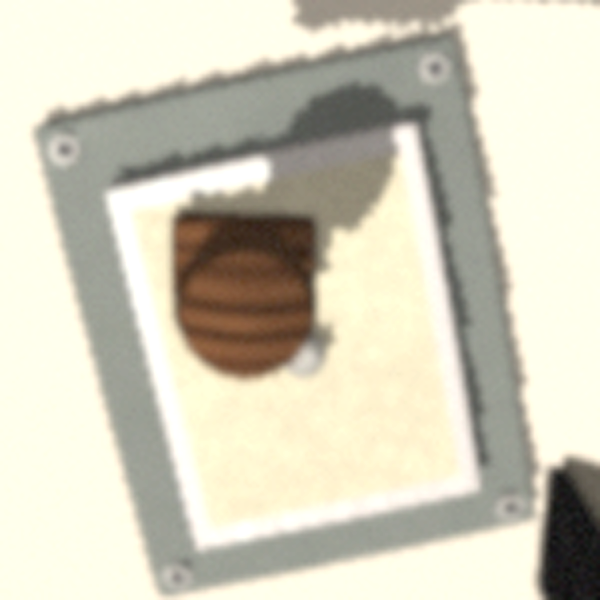

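View pics/crop3.png

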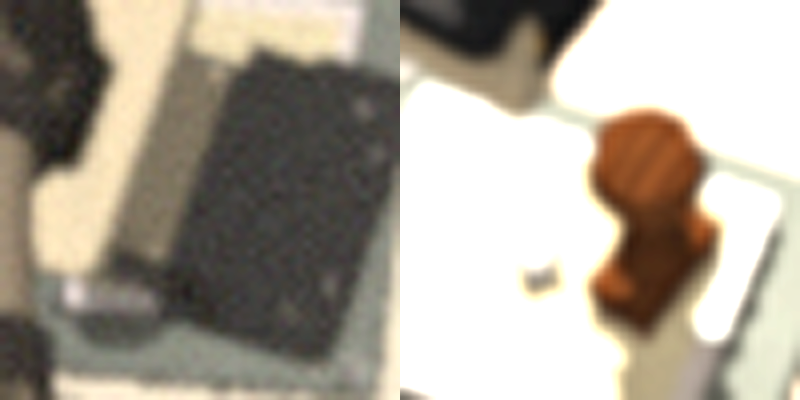

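The wrist crop shows the foot's near edge at (303.8,168.3)–(338.5,168.3), the head's centre at (321.8,193), the pin partly hidden at about (337,203), and the base screws. In the side crop the head's centre is (306,285) and the pin is at (292.5,300).

```bash
python3 - <<'E'
from h import *
import pickle
c,t,s=pickle.load(open("w.pkl","rb"))
f=lambda x,y:(260+x/4-.4,115+y/4-.4)
print("head",tri((c,f(247,310)),(s,(305.6,284.6))))
F=plane(c,[f(175,213),f(314,213)],.035);print("foot edge",F,np.linalg.norm(F[0]-F[1]))
sc=plane(c,[f(64,149),f(434,68),f(510,507),f(176,576)],.010);print("screws",sc,sc.mean(0)); d=sc[3]-sc[0]+sc[2]-sc[1];print(np.degrees(np.arctan2(d[1],d[0])))
cd=plane(c,[f(107,187),f(415,125),f(482,488),f(200,548)],.022);print("card",cd.mean(0))
print("pin",tri((c,f(306,352)),(s,(292,299.5))))
print(robot.observe()["tool_pos"],robot.observe()["tool_rot"])
for q in blobs(c,(0,120,40),(12,255,255),(20,170,75,245),15)[:1]: print("pad",rect(c,q,.012))
for q in blobs(c,(0,120,60),(20,255,255),(100,130,180,220),15)[:1]: print("handle",rect(c,q,.06))
E
```

```text
head (array([0.58622285, 0.17304675, 0.08702885]), [0.000710116017272966, 0.0007101160172730127])
foot edge [[0.57085291 0.15911806 0.035     ]
 [0.58119433 0.19346114 0.035     ]] 0.035866305710704906
screws [[0.54888735 0.13256801 0.01      ]
 [0.55656197 0.23678186 0.01      ]
 [0.69098632 0.22705095 0.01      ]
 [0.6830145  0.12274319 0.01      ]] [0.61986253 0.179786   0.01      ]
-4.164887319563519
card [0.61894735 0.18059536 0.022     ]
pin (array([0.61928013, 0.18112893, 0.021326  ]), [0.0018414464657951733, 0.0018414464657950567])
[0.58530186 0.17196458 0.369536  ] [ 3.14156986e+00 -9.68345397e-04  2.85194868e+00]
pad [ 509.5 -266.6   78.2   47.7  -76.6]
handle [526.7 -38.2  61.3  19.7 -11.2]
```

Everything agrees. The stamp is at (0.5865, 0.173) with yaw −16.8°, lined up with the fingers. The jig is at (0.619, 0.180) with yaw −4.2°. The head centre stands at z≈0.08. Descend and grip.

```bash

python3 -m pendant '[[-0.0009,0.0013,0.034,0,0,0],[0,0,0.034,0,0,0],[0,0,0.034,0,0,0],[0,0,0.024,0,0,0],[0,0,0.01,0,0,0],[0,0,0,0,0,0],[0,0,0,0,0,0]]' 0.09
python3 -m pendant '[[0,0,0,0,0,0],[0,0,0,0,0,0],[0,0,0,0,0,0],[0,0,0,0,0,0],[0,0,0,0,0,0],[0,0,0,0,0,0],[0,0,0,0,0,0],[0,0,0,0,0,0]]' 0.01 12
```

```text
time: 2.38
tool_pos: [0.587, 0.1734, 0.2348]
tool_rot: [3.141, 0.001, 2.853]
contact_force: [-0.1, 0.4, -0.1]
opening: 0.09
grip_force: 0.0
time: 3.05
tool_pos: [0.5871, 0.1725, 0.2337]
tool_rot: [3.141, -0.0, 2.852]
contact_force: [-0.6, -0.4, -0.1]
opening: 0.0414
grip_force: 0.0
```

```bash

python3 -m pendant '[[0,0,0,0,0,0],[0,0,0,0,0,0],[0,0,0,0,0,0],[0,0,0,0,0,0],[0,0,0,0,0,0]]' 0.01 12
python3 -m pendant '[[0,0,-0.01,0,0,0],[0,0,-0.03,0,0,0],[0,0,-0.03,0,0,0],[0,0,-0.03,0,0,0],[0,0,0,0,0,0],[0,0,0,0,0,0]]'
```

```text
time: 3.47
tool_pos: [0.5871, 0.1726, 0.2337]
tool_rot: [3.142, -0.0, 2.852]
contact_force: [0.5, 0.1, -0.6]
opening: 0.0311
grip_force: 12.0
time: 3.97
tool_pos: [0.5873, 0.1726, 0.3365]
tool_rot: [3.139, 0.004, 2.852]
contact_force: [-0.7, 0.2, -1.2]
opening: 0.0313
grip_force: 12.0
```

```bash

python3 -m pendant '[[-0.0043,-0.02,0,0,0,0],[-0.0043,-0.037,0,0,0,0],[-0.0043,-0.037,0,0,0,0],[-0.0043,-0.037,0,0,0,0],[-0.0043,-0.037,0,0,0,0],[-0.0043,-0.037,0,0,0,0],[-0.0043,-0.037,0,0,0,0],[-0.0043,-0.037,0,0,0,0]]'
python3 -m pendant '[[-0.0043,-0.037,0,0,0,0],[-0.0043,-0.037,0,0,0,0],[-0.0043,-0.037,0,0,0,0],[-0.0038,-0.037,0,0,0,0],[0,-0.0168,0,0,0,0],[0,0,0,0,0,-0.106],[0,0,0,0,0,-0.106],[0,0,0,0,0,-0.106]]'
python3 -m pendant '[[0,0,0,0,0,-0.106],[0,0,0,0,0,-0.106],[0,0,0,0,0,0],[0,0,0,0,0,0]]'
python3 - <<'E'
from h import *
t=cam("top");s=cam("side");w=cam("wrist")
o=[cv2.resize(s["image"][130:230,320:420],(400,400),interpolation=2),cv2.resize(w["image"][60:300,200:440],(400,400),interpolation=2)]
cv2.imwrite("pics/held.png",cv2.convertScaleAbs(np.hstack(o)[:,:,::-1],alpha=1.4))
E
```

```text
time: 4.63
tool_pos: [0.5393, -0.1062, 0.3326]
tool_rot: [3.141, -0.003, 2.852]
contact_force: [-0.1, 0.9, -0.9]
opening: 0.0308
grip_force: 12.0
time: 5.3
tool_pos: [0.5086, -0.2679, 0.3323]
tool_rot: [3.14, -0.002, -3.11]
contact_force: [-0.4, -0.6, -0.8]
opening: 0.031
grip_force: 12.0
time: 5.63
tool_pos: [0.509, -0.2672, 0.3328]
tool_rot: [3.14, -0.001, -2.905]
contact_force: [0.2, -0.8, -0.3]
opening: 0.0311
grip_force: 12.0
```

View pics/held.png

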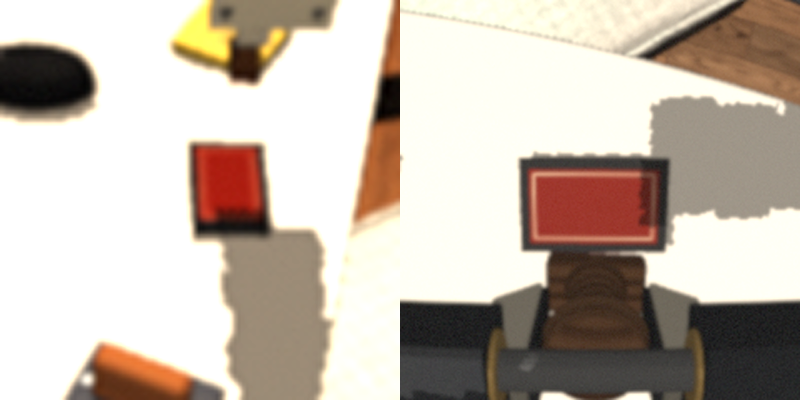

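The held stamp hangs upright, and its foot at about (596,290) in the right half is square with the pad at (594,205). Lower it.

```bash

python3 -m pendant '[[0,0,0.035,0,0,0],[0,0,0.035,0,0,0],[0,0,0.025,0,0,0],[0,0,0.0115,0,0,0],[0,0,0,0,0,0],[0,0,0,0,0,0]]'
python3 -m pendant '[[0,0,0.001,0,0,0],[0,0,0,0,0,0],[0,0,0,0,0,0]]'
python3 -m pendant '[[0,0,0.001,0,0,0],[0,0,0,0,0,0],[0,0,0,0,0,0]]'
```

```text
time: 6.28
tool_pos: [0.5095, -0.2675, 0.2276]
tool_rot: [-3.141, 0.0, -2.902]
contact_force: [-0.9, -0.0, 0.2]
opening: 0.0311
grip_force: 12.0
time: 6.53
tool_pos: [0.5095, -0.2675, 0.2276]
tool_rot: [-3.14, 0.002, -2.901]
contact_force: [0.4, 0.1, -1.3]
opening: 0.0309
grip_force: 12.0
time: 6.78
tool_pos: [0.5092, -0.2674, 0.2255]
tool_rot: [-3.141, 0.0, -2.901]
contact_force: [0.1, 0.1, 0.2]
opening: 0.0312
grip_force: 12.0
```

```bash

python3 -m pendant '[[0,0,0.001,0,0,0],[0,0,0,0,0,0],[0,0,0,0,0,0]]'
python3 -m pendant '[[0,0,0.001,0,0,0],[0,0,0,0,0,0],[0,0,0,0,0,0]]'
python3 -m pendant '[[0,0,0.0005,0,0,0],[0,0,0,0,0,0],[0,0,0,0,0,0]]'
python3 - <<'E'
from h import *
print(np.mean([(lambda o:np.r_[o["contact_force"],o["tool_pos"][2]])((cam("side"),robot.observe())[1]) for _ in range(5)],axis=0))
E
```

```text
time: 7.03
tool_pos: [0.5092, -0.2673, 0.2241]
tool_rot: [3.141, -0.0, -2.901]
contact_force: [-0.4, 0.6, -0.2]
opening: 0.0309
grip_force: 12.0
time: 7.28
tool_pos: [0.5092, -0.2673, 0.2231]
tool_rot: [3.141, -0.0, -2.901]
contact_force: [-0.5, -0.3, 0.3]
opening: 0.031
grip_force: 12.0
time: 7.53
tool_pos: [0.5093, -0.2674, 0.2228]
tool_rot: [-3.142, 0.0, -2.901]
contact_force: [-0.1, 0.8, -0.6]
opening: 0.0311
grip_force: 12.0
[ 0.13660139 -0.0099424  -0.00608441  0.22274243]
```

```bash

for i in 1 2 3; do python3 -m pendant '[[0,0,0.0007,0,0,0],[0,0,0,0,0,0],[0,0,0,0,0,0]]' | grep -E 'tool_pos|force: \['; done
```

```text
tool_pos: [0.5094, -0.2674, 0.2226]
contact_force: [0.5, 0.5, 5.5]
tool_pos: [0.5094, -0.2674, 0.2225]
contact_force: [-2.2, 1.4, 10.3]
tool_pos: [0.5095, -0.2674, 0.2223]
contact_force: [-2.3, 1.6, 13.0]
```

```bash

python3 -m pendant '[[0,0,-0.0016,0,0,0],[0,0,0,0,0,0],[0,0,0,0,0,0]]'| grep -E 'tool_pos|force: \['
python3 -m pendant '[[0,0,0,0,0,0],[0,0,0,0,0,0],[0,0,0,0,0,0],[0,0,0,0,0,0],[0,0,0,0,0,0],[0,0,0,0,0,0],[0,0,0,0,0,0]]' 0.07
python3 -m pendant '[[0,0,-0.02,0,0,0],[0,0,-0.035,0,0,0],[0,0,-0.035,0,0,0],[0,0,-0.035,0,0,0],[0,0,0,0,0,0],[0,0,0,0,0,0]]'
python3 - <<'E'
from h import *
s=cam("side");w=cam("wrist")
o=[cv2.resize(s["image"][130:230,320:420],(400,400),interpolation=2),cv2.resize(w["image"][60:300,200:440],(400,400),interpolation=2)]
cv2.imwrite("pics/placed.png",cv2.convertScaleAbs(np.hstack(o)[:,:,::-1],alpha=1.4))
E
```

```text
tool_pos: [0.5093, -0.2674, 0.2225]
contact_force: [-0.6, 1.0, 5.0]
time: 9.37
tool_pos: [0.5092, -0.2674, 0.2221]
tool_rot: [3.141, -0.0, -2.901]
contact_force: [-0.6, 1.1, 1.7]
opening: 0.0689
grip_force: 0.0
time: 9.87
tool_pos: [0.5095, -0.2675, 0.3495]
tool_rot: [-3.138, 0.003, -2.901]
contact_force: [-0.8, 0.1, -0.4]
opening: 0.0702
grip_force: 0.0
```

View pics/placed.png

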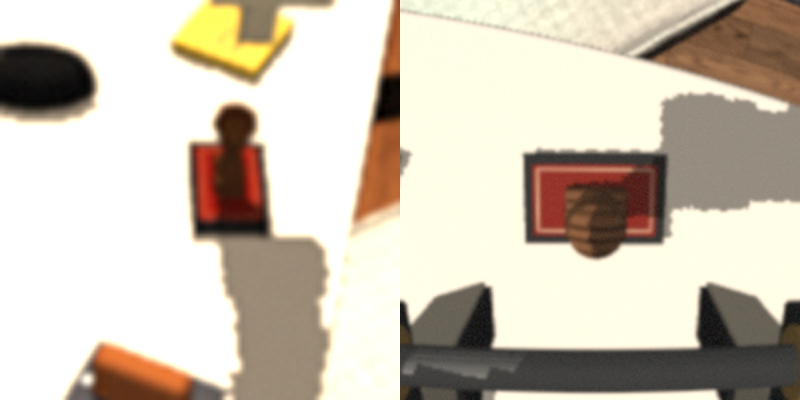

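The stamp stands upright on the lid, with its head at about (235,125) in the left half and its foot in the middle of the pad. Next, the block.

```bash

python3 -m pendant '[[-0.0117,0.0362,0,0,0,0],[-0.0117,0.0362,0,0,0,0],[-0.0117,0.0362,0,0,0,0],[-0.0117,0.0362,0,0,0,0],[-0.0117,0.0362,0,0,0,0],[-0.0117,0.0362,0,0,0,0],[0,0,0,0,0,0.1095],[0,0,0,0,0,0.1095]]' 0.05
python3 -m pendant '[[0,0,0,0,0,0.1095],[0,0,0,0,0,0.1095],[0,0,0,0,0,0],[0,0,0,0,0,0],[0,0,0,0,0,0]]'
python3 - <<'E'
from h import *
w=cam("wrist","wb");s=cam("side");t=cam("top")
o=robot.observe();print(o["tool_pos"],o["tool_rot"])
for n,c,r in(("w",w,(200,80,440,260)),("s",s,(330,205,385,255))):
  for q in blobs(c,(0,120,60),(20,255,255),r,15)[:1]: print(n,"handle",cv2.boundingRect(q),rect(c,q,.06))
for q in blobs(w,(0,0,0),(180,255,75),(200,80,440,230),300)[:2]: print("plate",cv2.boundingRect(q),rect(w,q,.024))
E
```

```text
time: 10.63
tool_pos: [0.5254, -0.0372, 0.3454]
tool_rot: [3.14, -0.004, -3.121]
contact_force: [0.4, -0.7, 0.3]
opening: 0.0499
grip_force: 0.0
time: 11.05
tool_pos: [0.5256, -0.0397, 0.3463]
tool_rot: [3.141, -0.002, 2.947]
contact_force: [-0.1, 0.3, 0.0]
opening: 0.0497
grip_force: 0.0
[ 0.52568305 -0.03980517  0.34690309] [ 3.14149785e+00 -5.33578049e-04  2.94509390e+00]
w handle (303, 158, 24, 68) [524.3 -41.8  62.5  20.5 -10.7]
s handle (343, 216, 25, 20) [524.2 -29.2  68.   39.5 -11.9]
plate (282, 139, 69, 86) [524.5 -40.6  88.8  66.8 -11.1]
```

View pics/wb.png

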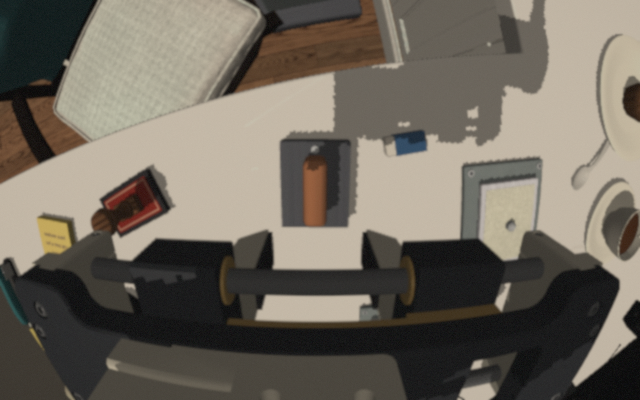

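The wrist view shows the block squared with the fingers, its handle at (315,190), the stamp standing on its pad at (135,205), and the now bare jig's pin at (510,226). Descend and grip.

```bash

python3 -m pendant '[[0.0006,-0.0016,0.035,0,0,0],[0,0,0.035,0,0,0],[0,0,0.035,0,0,0],[0,0,0.025,0,0,0],[0,0,0.009,0,0,0],[0,0,0,0,0,0],[0,0,0,0,0,0]]' 0.05
python3 -m pendant '[[0,0,0,0,0,0],[0,0,0,0,0,0],[0,0,0,0,0,0],[0,0,0,0,0,0],[0,0,0,0,0,0],[0,0,0,0,0,0],[0,0,0,0,0,0],[0,0,0,0,0,0]]' 0.01 50
python3 - <<'E'
from h import *
import pickle
s=cam("side");w=cam("wrist");pickle.dump((s,w),open("w2.pkl","wb"))
print({k:robot.observe()[k] for k in("tool_pos","tool_rot","opening","grip_force")})
E
```

```text
time: 11.78
tool_pos: [0.5253, -0.0413, 0.2088]
tool_rot: [3.142, 0.001, 2.944]
contact_force: [0.8, 0.1, 1.2]
opening: 0.0498
grip_force: 0.0
time: 12.45
tool_pos: [0.525, -0.0412, 0.2089]
tool_rot: [-3.142, 0.001, 2.944]
contact_force: [-1.5, 0.3, 6.7]
opening: 0.0217
grip_force: 50.0
{'tool_pos': array([ 0.5250084 , -0.04119259,  0.20892637]), 'tool_rot': array([-3.14158664e+00,  1.14300023e-03,  2.94387294e+00]), 'opening': 0.02191207079079244, 'grip_force': 50.001617074012756}
```

```bash

python3 -m pendant '[[0,0,-0.01,0,0,0],[0,0,-0.03,0,0,0],[0,0,-0.03,0,0,0],[0,0,-0.03,0,0,0],[0,0,0,0,0,0],[0,0,0,0,0,0],[0,0,0,0,0,0]]'
python3 - <<'E'
from h import *
o=robot.observe();print(o["tool_pos"],o["tool_rot"],o["opening"])
w=cam("wrist");s=cam("side")
R=[(w,(455,120,620,290)),(s,(250,270,340,360))]
im=[cv2.resize(c["image"][b:d,a:e],(400,400),interpolation=2) for c,(a,b,e,d) in R]
for c,(a,b,e,d) in R:
  q=[x for x in blobs(c,(10,25,100),(32,140,255),(a,b,e,d),300)]
  for x in q[:3]: print(cv2.boundingRect(x),cv2.contourArea(x),rect(c,x,.022))
cv2.imwrite("pics/pin.png",np.hstack(im)[:,:,::-1])
import pickle;pickle.dump((w,s),open("w3.pkl","wb"))
E
```

```text
time: 13.13
tool_pos: [0.5242, -0.041, 0.3074]
tool_rot: [3.141, -0.002, 2.944]
contact_force: [-0.3, -0.5, -3.6]
opening: 0.0218
grip_force: 50.0
[ 0.52422096 -0.04097257  0.30739751] [ 3.14143985e+00 -1.94414337e-03  2.94380837e+00] 0.021790902976687513
(455, 120, 165, 170) 15371.5 [591.2 276.4 421.7 224.2  64.8]
(498, 192, 58, 70) 2368.5 [607.8 182.2  79.2  74.8  85.7]
(250, 270, 90, 90) 7921.0 [609.  207.4 209.7 204.5  15.5]
```

View pics/pin.png

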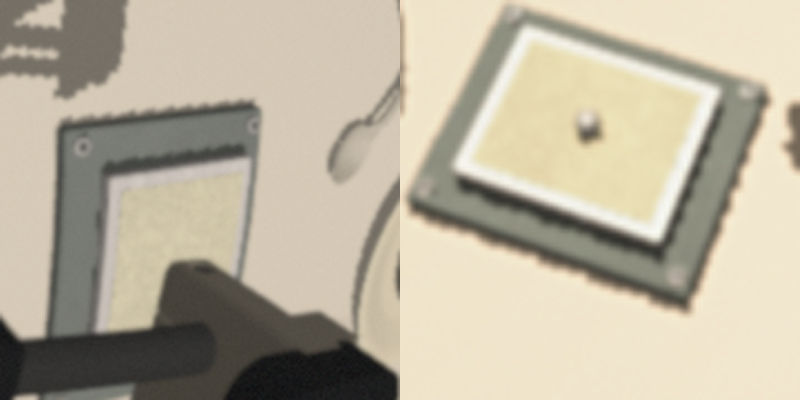

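The side view has a clear sight of the pin tip at about (292.0,297.0) and the four screws. In the wrist view the finger hides the pin.

```bash
python3 - <<'E'
from h import *
import pickle
w,s=pickle.load(open("w3.pkl","rb"));f=lambda x,y:(250+x/4.444-.4,270+y/4.444-.4)
print("tip",plane(s,f(187,121),.032))
p=plane(s,[f(112,13),f(347,92),f(277,275),f(25,188)],.010);print(p.mean(0))
p=plane(s,[f(128,28),f(321,90),f(262,244),f(55,168)],.022);print(p.mean(0))
c=pickle.load(open("w.pkl","rb"))[0];print("w1 tip",plane(c,(260+306/4-.4,115+350/4-.4),.032))
E
```

```text
tip [[0.61765976 0.18093018 0.032     ]]
[0.61875721 0.17871805 0.01      ]
[0.61663506 0.18000608 0.022     ]
w1 tip [[0.61720109 0.18125047 0.032     ]]
```

```bash

python3 -m pendant '[[-0.0054,0.0335,0,0,0,0],[-0.0054,0.0335,0,0,0,0],[-0.0054,0.0335,0,0,0,0],[-0.0054,0.0335,0,0,0,0],[-0.0054,0.0335,0,0,0,0],[-0.0054,0.0335,0,0,0,0],[-0.0052,0.0332,0,0,0,0],[0,0,0,0,0,-0.062]]'
python3 -m pendant '[[0,0,0,0,0,-0.062],[0,0,0,0,0,0],[0,0,0.025,0,0,0],[0,0,0.025,0,0,0],[0,0,0.01,0,0,0],[0,0,0,0,0,0],[0,0,0,0,0,0],[0,0,0,0,0,0]]'
python3 - <<'E'
from h import *
w=cam("wrist","w5");s=cam("side","s5");o=robot.observe();print(o["tool_pos"],o["tool_rot"],o["contact_force"])
E
```

```text
time: 13.9
tool_pos: [0.6083, 0.1865, 0.306]
tool_rot: [3.139, -0.002, 3.01]
contact_force: [-1.5, -0.8, -3.0]
opening: 0.0215
grip_force: 50.0
time: 14.57
tool_pos: [0.6083, 0.181, 0.2494]
tool_rot: [3.141, 0.002, 3.067]
contact_force: [0.3, 0.9, -2.6]
opening: 0.0216
grip_force: 50.0
[0.60821423 0.18109153 0.24979277] [3.14085814e+00 2.67851514e-03 3.06734894e+00] [-0.15375281 -0.53748458 -3.16551853]
```

```bash

python3 -m pendant '[[0.0013,0,0.003,0,0,0],[0,0,0.003,0,0,0],[0,0,0,0,0,0],[0,0,0,0,0,0]]'| grep -E 'tool_pos|force: \['
for i in 1 2 3; do python3 -m pendant '[[0,0,0.001,0,0,0],[0,0,0,0,0,0],[0,0,0,0,0,0]]' | grep -E 'tool_pos|force: \['; done
```

```text
tool_pos: [0.6063, 0.1812, 0.2421]
contact_force: [0.9, -0.3, -3.4]
tool_pos: [0.6064, 0.1812, 0.2412]
contact_force: [-0.4, 0.3, -2.6]
tool_pos: [0.6065, 0.1812, 0.2409]
contact_force: [-2.2, -0.9, 2.6]
tool_pos: [0.6064, 0.1812, 0.2407]
contact_force: [-4.2, -1.1, 9.3]
```

Contact comes exactly where predicted (TCP 0.2409, underside at 0.032, 11.6 mm off-centre). Ease off slightly and slide towards the pin.

```bash

python3 -m pendant '[[0,0,-0.0005,0,0,0],[0,0,0,0,0,0],[0,0,0,0,0,0]]' | grep -E 'tool_pos|force: \['
for i in 1 2 3 4; do python3 -m pendant '[[-0.001,0,0,0,0,0],[-0.001,0,0,0,0,0],[0,0,0,0,0,0]]' | grep -E 'tool_pos|force: \['; done
```

```text
tool_pos: [0.6065, 0.1812, 0.2408]
contact_force: [-3.5, -0.2, 6.4]
tool_pos: [0.6082, 0.1812, 0.2407]
contact_force: [-5.9, 0.3, 8.7]
tool_pos: [0.6101, 0.1811, 0.2406]
contact_force: [-3.9, 0.1, 7.2]
tool_pos: [0.6125, 0.1809, 0.24]
contact_force: [0.8, 0.5, -2.4]
tool_pos: [0.6145, 0.1805, 0.239]
contact_force: [0.3, 1.1, -3.0]
```

It lost contact at x≈0.611, so the hole has reached the pin (centre ≈0.618 as measured). Centre it and go down gently.

```bash

python3 -m pendant '[[-0.001,0,0,0,0,0],[-0.001,0,0,0,0,0],[-0.001,0,0,0,0,0],[-0.0005,0,0,0,0,0],[0,0,0,0,0,0],[0,0,0,0,0,0]]' | grep -E 'tool_pos|force: \['
for i in 1 2 3 4; do python3 -m pendant '[[0,0,0.001,0,0,0],[0,0,0.001,0,0,0],[0,0,0,0,0,0],[0,0,0,0,0,0]]' | grep -E 'tool_pos|force: \['; done
```

```text
tool_pos: [0.6179, 0.1803, 0.2397]
contact_force: [-0.3, -0.4, -3.5]
tool_pos: [0.6178, 0.1804, 0.2376]
contact_force: [0.1, 0.8, -3.8]
tool_pos: [0.6179, 0.1804, 0.2356]
contact_force: [0.9, -0.2, -3.3]
tool_pos: [0.6179, 0.1803, 0.2336]
contact_force: [-0.1, -0.2, -2.8]
tool_pos: [0.6178, 0.1804, 0.2316]
contact_force: [0.3, -1.0, -3.6]
```

```bash

for i in 1 2 3 4 5 6 7; do python3 -m pendant '[[0,0,0.001,0,0,0],[0,0,0,0,0,0],[0,0,0,0,0,0]]' | grep -E 'tool_pos|force: \['; done
```

```text
tool_pos: [0.618, 0.1804, 0.231]
contact_force: [0.3, 0.1, -1.9]
tool_pos: [0.618, 0.1804, 0.2302]
contact_force: [-1.1, 0.9, 2.4]
tool_pos: [0.618, 0.1804, 0.2291]
contact_force: [-1.9, 0.1, 3.8]
tool_pos: [0.618, 0.1804, 0.228]
contact_force: [-2.6, -0.2, 4.5]
tool_pos: [0.618, 0.1804, 0.2272]
contact_force: [-2.6, -0.1, 6.6]
tool_pos: [0.6179, 0.1804, 0.2269]
contact_force: [-4.5, -0.2, 10.2]
tool_pos: [0.6179, 0.1804, 0.2269]
contact_force: [-6.3, -1.7, 16.5]
```

```bash

python3 -m pendant '[[0,0,0.0006,0,0,0],[0,0,0,0,0,0],[0,0,0,0,0,0],[0,0,0,0,0,0],[0,0,0,0,0,0],[0,0,0,0,0,0]]'
python3 - <<'E'
from h import *
s=cam("side")
h=blobs(s,(0,95,15),(20,255,110),(366,145,392,190),10)
print([ (cv2.boundingRect(q),cv2.contourArea(q)) for q in h[:2]])
for n,lo,hi,r in(("eraser",(100,100,30),(125,255,255),(330,255,375,290)),):
    print(n,[cv2.boundingRect(q) for q in blobs(s,lo,hi,r,10)])
print(robot.observe()["contact_force"],robot.observe()["tool_pos"])
a=cv2.imread("pics/side0.png").astype(int)[:,:,::-1];d=np.abs(a-s["image"]).max(2)
for n,(x0,y0,x1,y1) in dict(eraser=(345,258,368,284),glue=(230,246,252,285),notes=(362,125,396,152),pad=(360,150,395,195),smalljig=(233,212,290,255)).items(): print(n,(d[y0:y1,x0:x1]>50).sum())
E
```

```text
time: 21.08
tool_pos: [0.6179, 0.1804, 0.2269]
tool_rot: [3.141, 0.002, 3.068]
contact_force: [-8.3, -1.5, 19.8]
opening: 0.0218
grip_force: 50.0
[]
eraser [(350, 265, 10, 13)]
[-7.45106969 -1.26641433 19.19407876] [0.61786716 0.18036964 0.22689531]
eraser 0
glue 0
notes 838
pad 1246
smalljig 1552
```

```bash
python3 - <<'E'
from h import *
t=cam("top");a=cv2.imread("pics/top0.png").astype(int)[:,:,::-1];d=np.abs(a-t["image"]).max(2)
for n,(x0,y0,x1,y1) in dict(eraser=(248,230,275,248),glue=(222,132,242,155),notes=(432,208,472,250),pad=(362,222,408,255),smalljig=(258,120,300,168)).items(): print(n,(d[y0:y1,x0:x1]>40).sum())
m=((d>30)*255).astype(np.uint8);k=np.zeros_like(m);k[205:260,355:415]=m[205:260,355:415]
ys,xs=np.nonzero(k);print(len(xs),xs.min() if len(xs) else 0,xs.max() if len(xs) else 0,ys.min() if len(xs) else 0,ys.max() if len(xs) else 0)
if len(xs):
    print("centroid@z.06",plane(t,(np.median(xs),np.median(ys)),.06))
E
```

```text
eraser 0
glue 0
notes 0
pad 31
smalljig 0
110 366 387 235 249
centroid@z.06 [[ 0.50040616 -0.23946168  0.06      ]]
```

```bash
python3 -c "
from cell import robot;print(robot.hand_in())"
```

```text
the job is handed in; nothing more can be done
None
```

I handed the job in at about 21 s. The stamp was stood upright on the front ink pad and let go. The block's hole is over the pin and the bed is fully down (TCP stopped at 0.2269 m, pushing about 19 N), with the handle still gripped at 50 N. The bystanders look unmoved in the top camera. I last saw the stamp standing clearly before the jig work; the arm blocked the final side view of it.

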